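# Step the parts dispenser round to the wing nut and lock it

## Robot

A 6-joint arm with a two-finger parallel gripper is mounted at the origin on a cart in front of the work surface, level with it; the furniture and walls round the work are solid. World frame = base frame: x ahead of the robot, y to its left, z up, the work surface at z = 0. Lengths are in mm, angles in rad, forces in N, time in s.
With the tool pointing down it reaches from about 300 to 775 mm from the base axis. Payload 14.6 kg.
Tool frame: the origin (TCP) lies at the very end of the fingers, on their centre line; the grasp point (between the pads) lies 19 mm behind it; z points along the fingers, y is the direction in which the jaws open and shut (so a half turn about z gives the same grasp; the last joint's range is limited). The gripper opens to 94 mm and grips with 3 to 60 N. Pads are 16 mm wide; open, the fingers measure 119 mm over their backs; the gripper's body (75 mm by 177 mm) begins 78 mm behind the grasp point.
Start: joints at [1.117, 0.3, 1.521, -0, 1.321, -0.067], TCP at [207.471, 509.357, 205.446] pointing down, gripper open.
Joint ranges: [-3.03, 3.03], [-0.79, 2.21], [0.23, 2.52], [-1.04, 4.18], [0, 3.07], [-2.55, 2.55]. Speed limits (rad/s): [2.22, 2.22, 2.57, 3.14, 3.14, 3.14].

## Interface

Orientations are given as [roll, pitch, yaw] about the fixed x, y, z axes, in that order (R = Rz(yaw) Ry(pitch) Rx(roll)).
In Python, from cell import manip gives the robot as it stands.
- The arm moves only by the shell command python3 -m pendant 'ROWS' [FORCE]. ROWS is JSON, a list of rows, each an object with "claw": the finger opening in m, from 0 to 0.094; "delta_pos": the shift along the tool's x, y, z in m, a list of three; "rotation": the turn, a rotation vector about the tool's x, y, z in rad, a list of three. A call has 1 to 10 rows; each row is the pose to reach, as a shift and turn from the pose measured when the call began, along the tool's axes at that moment; what a row does not reach only later rows make up. A row lasts 1/8 s, in which the tool goes at most 62.5 mm and 10.7 degrees, less where a joint would pass 70% of its speed; a pose out of reach is approached as far as the arm can. A call with a gripper value outside its range is refused whole. The fingers move at their own pace and stop on an object; FORCE is the grip in N (left out, the last holds). Time passes only in rows, so rows that repeat a pose let the fingers close. It gives the time, the measured TCP pose, the force and the opening at its end, in the units of the state.
- manip.read_state(): the state, without advancing time (a new reading comes with each control period).
- manip.camera(name): name is "scene" or "side" or "wrist"; returns the picture (384x512x3 uint8, red, green, blue); there is no depth.
- manip.camera_model(name): a dict with "fx", "fy", "cx", "cy" (pixels), "cam_to_world" (4x4, takes a point from camera to world coordinates); the wrist camera has in their place "T_tool_cam" (4x4, takes a point from camera to tool coordinates, whose origin is the TCP and whose axes are the flange's). Camera axes: x right, y up, looking along -z (the intrinsics and any distortion apply to the point x, -y, -z); pixel columns grow to the right and rows downward; lengths in mm; the calibration is good to about 2 mm. The wrist camera is an equidistant fisheye: a pixel r from the principal point sees the ray r / f radians off the axis. A picture is of the moment at which its call begins: read the wrist's pose just before it. camera_model takes no time and is no camera call.
- manip.sign_off(): hands the job in, once; it reports no verdict.
The state is a dict: "clock": time; "joints": joint angles; "qd": joint speeds; "effort": joint torques, N m; "eef_pos": TCP position; "eef_rot": TCP orientation; "wrist_force": force on the tool from outside, world axes, zero at the start; "moment": the same for the moment, N m; "finger_gap": finger opening in mm.
Only numpy, scipy, OpenCV 4.12 (cv2) and the standard library are available. Lean on these libraries where they do the work, as an engineer would, in place of code of your own. Each camera call takes 0.05 s, during which the arm holds its last target.

## Task

The round parts dispenser on the bench is to be filled with wing nuts: push the upright tab on its cover round until the tab points squarely at the wing nut fixed on the rim, then press the button at the centre right down to lock the cover. Push with the fingers only, without pinching the tab, and leave the loose things around it where they are.

Things in the scene. Friction and masses are not known exactly. Their poses are not given: they have to be found in the camera images.
- dispenser: round parts dispenser fixed to the bench; origin on its axis at bench level. Dark steel flange 244 mm across, 14 mm high; on it a drum under a grey cover 160 mm across, upper face at z = 46 mm. Four steel samples stand on the flange, 102 mm from the axis, 72 and 144 degrees to either side of the dispenser's own -x; which is where varies. All end below z = 42 mm. No sample at own -x, where the tab is parked
- stop_pin (a point): top of the fixed steel stop pin, 8 mm thick, on the flange at the dispenser's own +x, 90 mm from the axis, its top at z = 56 mm; the tab cannot pass it
- cover (a joint): angle of the turning cover (rad), counter-clockwise from above; at 0 the tab points along the dispenser's own -x, and at angle q along (-cos q, -sin q) in the dispenser's x, y. Stops at -2.95 and 2.95. Turns against dry friction of 0.15 N m (about 2 N at the tab) and stays where it is left; it has no clicks or spring
- tab_mid (a point): middle of the tab: an upright aluminium fin on the cover, 38 mm long radially (from 54 to 92 mm from the axis), 16 mm thick, 40 mm high from z = 46 to z = 86 mm. This point is 73 mm from the axis at z = 66 mm; its own -x points outwards along the tab. A window in the cover lies at its foot
- pointer (a point): imagined point straight out along the tab's centre line, 102 mm from the axis (10 mm beyond the tab's outer end), at z = 46 mm: it stands over a sample when the tab points squarely at it
- tab_left: one broad side face of the tab, a plate 36 x 3 x 38 mm (seen from the axis outwards it is on the right, at the tab's own +y); origin at its middle
- tab_right: the opposite broad side face of the tab, the same plate at the tab's own -y. Both faces touched by the fingers at once counts as pinching
- wing_nut: steel wing nut fixed on the flange, the target: two raised ears, 39 mm over the ears, 26 mm high; origin at the centre of its underside, z = 14 mm, 102 mm from the dispenser's axis
- washer: steel washer fixed on the flange, flat ring 34 mm across, 4 mm high; origin at the centre of its underside
- cap_nut: steel cap nut fixed on the flange, 28 mm wide at the foot with a domed top, 23 mm high; origin at the centre of its underside
- upright_bolt: steel bolt fixed on the flange head down, head 22 mm across, its 9 mm shank stands up to 26 mm; origin at the centre of its underside
- lock (a joint): travel of the lock button (m): 0 up, 0.008 right down. It is pressed straight down against about 3 N of friction, then meets a hard stop; it stays where it is left
- lock_top (a point): middle of the top of the lock button, a round black cap 40 mm across on the dispenser's axis; at z = 72 mm when up
- tape_measure: loose tape measure, 64 x 96 x 34 mm, beside the dispenser; origin under its middle; leave it
- small_carton: loose small brown carton, 58 x 64 x 46 mm, beside the dispenser; origin under its middle; leave it
- hexnut_1: loose hexagon nut, 35 x 30 x 16 mm, on the bench in front of the dispenser; origin under its middle; leave it
- stub_driver: loose stubby screwdriver with orange handle, 25 x 79 x 30 mm, beside the dispenser; origin under its middle; leave it

How it is judged (in metres and radians):
On the way, in this order (a step that is already met when the one before it is completed fails the run):
1. the tab points squarely at the wing nut while the lock button is still up (horizontal distance between pointer and wing_nut below 0.014 m and value of joint lock below 0.002 m), for 0.3 s.
2. the lock button is pressed right down with the tab still pointing at the wing nut (horizontal distance between pointer and wing_nut below 0.014 m and value of joint lock above 0.0055 m), for 0.2 s.
At the end, for the whole second after the job is handed in: the tab points at the wing nut (the pointer within 14 mm of the wing nut's centre seen from above, about 8 degrees either way), the cover is at rest and the lock button is at least 5.5 mm of its 8 mm down (all of step 2 and velocity of joint cover between -0.05 and 0.05 rad/s); the robot touches nothing.
It fails at once if the tab is pinched (fingers press on both its faces at once) (contact force between the fingers and tab_left above 0.5 N and contact force between the fingers and tab_right above 0.5 N).
It fails at once if the loose tape measure is moved by more than 20 mm or lifted (distance of tape_measure from where it was at the start of the episode above 0.02 m or height (world z) of tape_measure above 0.012 m).
It fails at once if the loose small carton is moved by more than 20 mm or lifted (distance of small_carton from where it was at the start of the episode above 0.02 m or height (world z) of small_carton above 0.012 m).
It fails at once if the loose hexnut is moved by more than 20 mm or lifted (distance of hexnut_1 from where it was at the start of the episode above 0.02 m or height (world z) of hexnut_1 above 0.012 m).
It fails at once if the loose stub driver is moved by more than 20 mm or lifted (distance of stub_driver from where it was at the start of the episode above 0.02 m or height (world z) of stub_driver above 0.012 m).
It also fails if it takes over 45 s, if anything falls off the work surface, if the arm or the gripper's body presses on something with over 40 N, if the wrist force passes 120 N, or if a joint passes its speed limit or range.

## Working session

There is one attempt and no reset: what is moved stays moved. The work goes in short steps, Python scripts to look and compute and a shell command to move; the robot and the scene stay as the last step left them, time stands still between calls to the robot, and variables do not carry over. Pictures are saved under pics/ and viewed, and the job is handed in when it is done.

```bash
mkdir -p pics
python3 - <<'E'
from cell import manip
import cv2,numpy as np
print(manip.read_state())
for n in ["scene","side","wrist"]:
    im=manip.camera(n); cv2.imwrite(f"pics/{n}0.png",im[:,:,::-1]); np.save(f"pics/{n}0.npy",im)
    print(n,manip.camera_model(n))
E
```

```text
{'clock': 0.0, 'joints': array([ 1.11740915e+00,  3.00485086e-01,  1.52159076e+00, -4.02482749e-05,
        1.32070704e+00, -6.65956957e-02]), 'qd': array([-0.0010761 , -0.00121937, -0.00159722,  0.00047359, -0.0005861 ,
        0.00153528]), 'effort': array([-1.97250342e-04, -5.31815171e+01, -3.52735591e+01,  7.08271447e-02,
        2.44565407e-02, -3.11419490e-05]), 'eef_pos': array([207.36214332, 509.12074478, 204.87456944]), 'eef_rot': array([-3.14040246e+00, -4.03079137e-05,  2.75481113e+00]), 'wrist_force': array([-0.2142167 , -0.44513186, -0.38646225]), 'moment': array([ 0.02067258, -0.05809356, -0.00415678]), 'finger_gap': 94.17202356407887}
scene {'fx': 452.7205030754066, 'fy': 452.7205030754066, 'cx': 258.2502130359658, 'cy': 197.26230554895568, 'cam_to_world': array([[-8.20992514e-01,  2.52873521e-01, -5.11885021e-01,
         9.28932536e+01],
       [-5.70701525e-01, -3.89327071e-01,  7.22996682e-01,
         8.65667771e+02],
       [-1.64639797e-02,  8.85708425e-01,  4.63949914e-01,
         4.73603463e+02],
       [ 0.00000000e+00,  0.00000000e+00,  0.00000000e+00,
    
[... 250 characters left out ...]
-01,  5.84961637e-01, -6.65696624e-01,
        -3.28405717e+02],
       [-4.11414849e-04,  7.51047726e-01,  6.60247790e-01,
         6.26843043e+02],
       [ 0.00000000e+00,  0.00000000e+00,  0.00000000e+00,
         1.00000000e+00]])}
wrist {'fx': 297.3186396354542, 'fy': 297.3186396354542, 'cx': 259.34044696260213, 'cy': 195.1394000411147, 'T_tool_cam': array([[ 1.51708219e-04,  9.66797986e-01,  2.55541839e-01,
         7.43677327e+01],
       [ 9.99999966e-01, -9.28173747e-05, -2.42514350e-04,
         2.83137667e-01],
       [-2.10743663e-04,  2.55541867e-01, -9.66797967e-01,
        -1.78339626e+02],
       [ 0.00000000e+00,  0.00000000e+00,  0.00000000e+00,
         1.00000000e+00]])}
```

View pics/scene0.png

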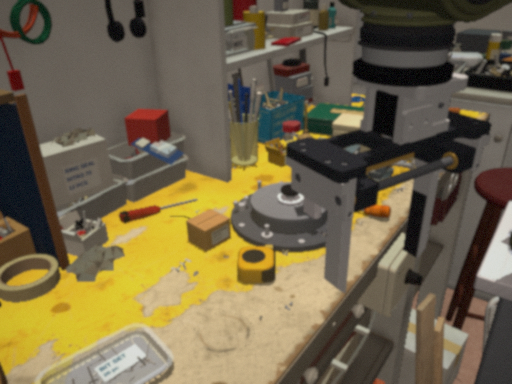

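View pics/side0.png

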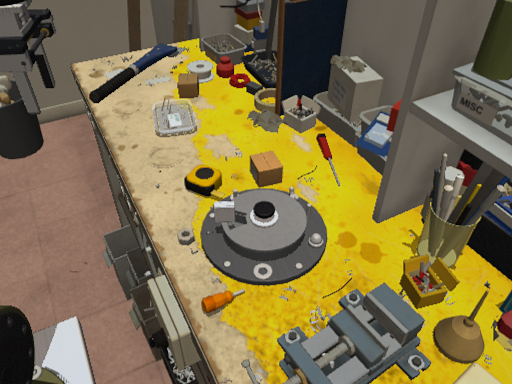

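View pics/wrist0.png

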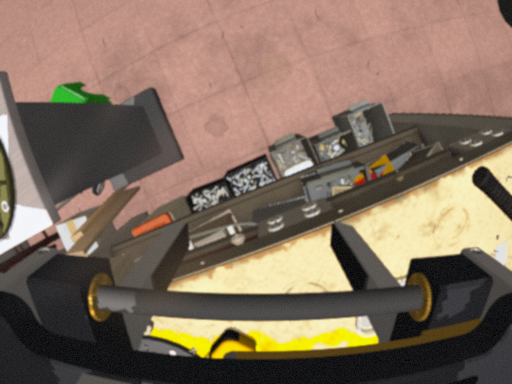

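The side view shows the dispenser around pixel (265,225), with its tab near (225,213) and the washer near (263,271). I'll zoom in on it.

Run:
```python
import cv2
im=cv2.imread("pics/side0.png")[160:320,170:350]
cv2.imwrite("pics/side0z.png",cv2.resize(im,None,fx=4.4,fy=3.75*4.4/4.4*1.0,interpolation=cv2.INTER_CUBIC) if 0 else cv2.resize(im,(675,600),interpolation=cv2.INTER_CUBIC))
im=cv2.imread("pics/scene0.png")[160:280,180:340]
cv2.imwrite("pics/scene0z.png",cv2.resize(im,(800,600),interpolation=cv2.INTER_CUBIC))
```

```text
(no output)
```

View pics/side0z.png

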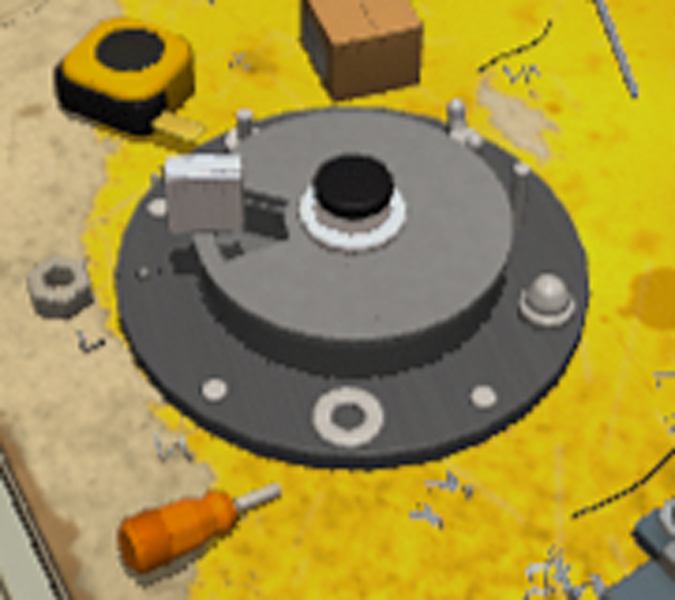

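View pics/scene0z.png

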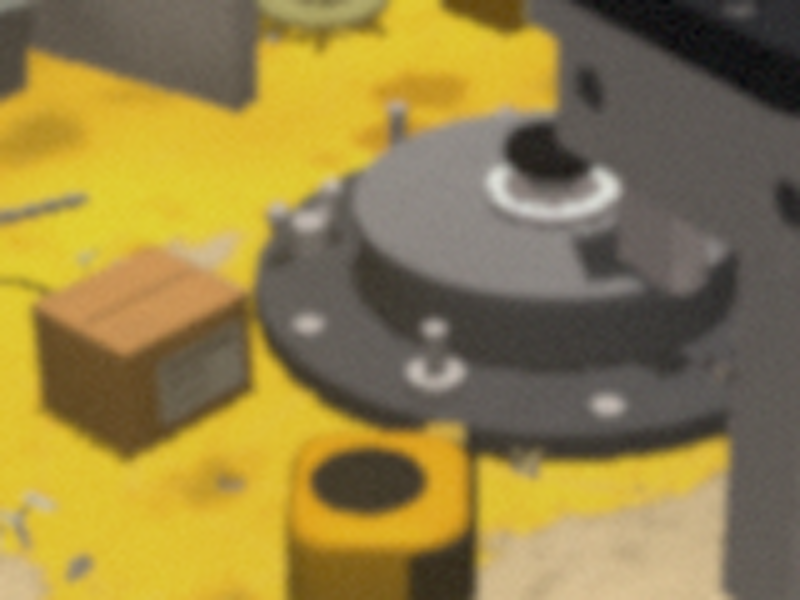

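The zooms show the tab top at zoom (203,163), the bolt near (240,125), the wing nut ears near (455,110) and (475,135), the stop pin at (521,172), the cap nut at (548,295) and the washer at (348,415). Next I'll cast rays for these.

```bash
cat > h.py <<'E'
import numpy as np
from cell import manip
def ray(n,u,v,z):
    m=manip.camera_model(n);T=m["cam_to_world"]
    d=T[:3,:3]@np.array([(u-m["cx"])/m["fx"],-(v-m["cy"])/m["fy"],-1]);o=T[:3,3]
    return o+d*(z-o[2])/d[2]
def proj(n,p):
    m=manip.camera_model(n);T=m["cam_to_world"]
    c=T[:3,:3].T@(np.array(p)-T[:3,3])
    return m["cx"]+m["fx"]*c[0]/-c[2], m["cy"]-m["fy"]*c[1]/-c[2]
E
python3 - <<'E'
from h import *
import cv2
S=lambda u,v,z:ray("side",170+u/3.75,160+v/3.75,z)
C=lambda u,v,z:ray("scene",180+u/5,160+v/5,z)
np.set_printoptions(precision=1,suppress=True)
im=cv2.imread("pics/side0.png")
blk=(im.max(2)<40).astype(np.uint8); blk[:, :240]=0; blk[:,290:]=0; blk[:195]=0; blk[222:]=0
n,l,st,ce=cv2.connectedComponentsWithStats(blk);print(st,ce)
a=S(353,180,72);print("button",a)
w=S(348,416,18);b=S(548,300,16)
for nm,p in dict(washer=w,cap=b,capdome=S(548,285,36),bolt=S(242,115,40),wearL=S(455,105,40),wearR=S(476,135,40),pin=S(521,170,56),tabtop=S(204,164,86),tt1=S(167,170,86),tt2=S(242,165,86)).items():
    d=p-a; print(nm,p,np.hypot(*d[:2]),np.degrees(np.arctan2(d[1],d[0])))
a2=C(545,150,72);print("scene button",a2)
for nm,p in dict(bolt=C(434,328,40),w1=C(278,212,40),w2=C(330,188,40),pin=C(397,108,56)).items():
    d=p-a; print(nm,p,np.hypot(*d[:2]),np.degrees(np.arctan2(d[1],d[0])))
for nm,(u,v) in dict(hexnut=(60,285),tape=(125,75),box=(360,50),drvhandle=(175,535),drvtip=(280,490)).items(): print(nm,S(u,v,15))
# flange rim fit by contour
E
```

```text
[[     0      0    512    384 196349]
 [   254    202     21     17    259]] [[255.5 191.5]
 [263.9 209.4]]
button [506.8 169.3  72. ]
washer [456.7  80.8  18. ] 101.67821534329542 -119.52575094342481
cap [580.4  99.   16. ] 101.73590582542394 -43.716287141542146
capdome [574.1  93.1  36. ] 101.64482915931717 -48.54832644648921
bolt [494.2 270.1  40. ] 101.60818264611576 97.11762248812896
wearL [600.6 223.7  40. ] 108.40714021095583 30.10070540216813
wearR [597.9 197.8  40. ] 95.4356262159479 17.371933272766658
pin [594.  150.5  56. ] 89.13503242262064 -12.150294675063357
tabtop [441.3 199.8  86. ] 72.24708678323282 155.04676682538866
tt1 [423.8 204.2  86. ] 90.05438330555279 157.18314224699827
tt2 [457.3 190.7  86. ] 53.97067074294005 156.69707122364156
scene button [502.8 181.6  72. ]
bolt [493.8 273.8  40. ] 105.29210168773547 97.09269947322929
w1 [597.  233.4  40. ] 110.58135681047446 35.39556457474592
w2 [591.7 205.   40. ] 92.01227508806043 22.809373555100436
pin [592.6 154.6  56. ] 87.02205098261015 -9.749395020331022
hexnut [368.4 222.3  15. ]
tape [460.8 358.5  15. ]
box [592.6 315.2  15. ]
drvhandle [360.   61.2  15. ]
drvtip [411.2  60.8  15. ]
```

Run:
```python
from h import *
import cv2
np.set_printoptions(precision=1,suppress=True)
im=cv2.imread("pics/side0.png"); g=cv2.cvtColor(im,cv2.COLOR_BGR2GRAY)
print(g[196:226,210:240])
b=cv2.resize(im[185:235,200:285],(800,470),interpolation=cv2.INTER_NEAREST);cv2.imwrite("pics/tabz.png",b)
# flange rim: dark grey mask
hsv=cv2.cvtColor(im,cv2.COLOR_BGR2HSV)
mk=((hsv[:,:,1]<60)&(hsv[:,:,2]<150)).astype(np.uint8)
n,l,st,ce=cv2.connectedComponentsWithStats(mk);i=l[262,240];print(st[i])
pts=np.argwhere(l==i)[:,::-1].astype(np.float32)
cs,_=cv2.findContours((l==i).astype(np.uint8),0,1);c=max(cs,key=cv2.contourArea)[:,0,:]
c=cv2.convexHull(c)[:,0,:]
P=np.array([ray("side",u,v,14)[:2] for u,v in c]);(xc,yc),r=cv2.minEnclosingCircle(P.astype(np.float32));print(xc,yc,r)
A=np.c_[2*P,np.ones(len(P))];s=np.linalg.lstsq(A,(P**2).sum(1),rcond=None)[0];print(s[:2],np.sqrt(s[2]+s[0]**2+s[1]**2))
```

```text
[[ 88 103 104 101 101  93 108 123 139 180 182 186 168 162 178 181 158 139
  111  80 140 192 201 111  75  93 109 127 130 131]
 [103 103  98  99 102 102  95  89  99 137 131 131 158 179 161 140 112  88
   80  77 174 198 202 145 108 117 129 131 131 131]
 [163 114  95  97 100  99  96  94  98 101  94  91 126 135 110  85  81  84
   84  80 149 194 186 148 128 129 129 130 130 130]
 [184 164 156 157 113  96  96  96  98  99 102  97  88  81  80  82  83  86
   85  82  85 155 150 133 131 129 129 130 130 130]
 [180 184 182 182 161 154 153 106  94  96  90  82  77  75  76  76  76  79
   78  67  49 103 135 138 131 131 132 132 132 130]
 [180 180 178 180 191 194 201 185 168 162 158 157 181 187 187 186 188 162
  155 154 154 163 176 177 142 131 133 133 132 131]
 [177 178 179 179 189 204 210 212 207 192 187 205 220 223 223 223 223 211
  209 210 211 212 212 214 138 126 133 131 131 131]
 [177 180 182 177 204 215 215 216 216 210 207 217 219 218 219 219 219 220
  219 219 219 219 220 225 143 125 132 132 129 131]
 [178 178 149 128 209 221 219 218 218 219 219 218 218 218 219 219 220 221
  222 221 220 220 221 226 
[... 2065 characters left out ...]
2 101  94  94  90  88  86  86  81
   93  93  92  92 108 112  96  64  58  50  47  48]
 [ 84  84  84  85  81  86  95  95  93  88  88  96 116 116 114 115 115  70
   95 104 101 101 111 114 110 100  99  85  82  64]
 [ 84  84  85  83  82  82  81  83  84  85  84 106 132 135 133 134 137 108
  111 114 114 113 115 115 115 115 115 110 109 100]
 [ 82  85  83  83  84  82  81  83  86  86  84  83 127 134 131 134 136 113
  113 115 115 116  93  84 108 114 112 113 114 114]
 [ 82  83  84  84  83  84  85  85  87  87  69  48 110 132 133 135 135 117
   89  83  87  87  66  57 106 114 112 113 112 112]]
[ 201  189  126   96 8764]
512.2393798828125 168.65908813476562 130.3561248779297
[505.5 167.9] 122.72616184582968
```

View pics/tabz.png

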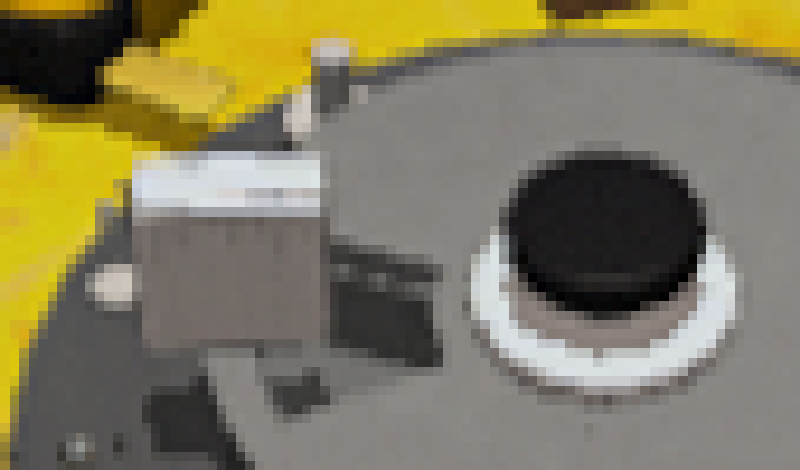

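```bash
cat >> h.py <<'E'
from scipy.spatial.transform import Rotation as Ro
C=np.array([506.5,168.7])
def tgt(th,r,s,z):
    t=np.radians(th);er=np.array([np.cos(t),np.sin(t)]);et=np.array([-er[1],er[0]])
    return np.r_[C+r*er+s*et,z],t
def rows(L):
    st=manip.read_state();R0=Ro.from_euler('xyz',st["eef_rot"]);p0=st["eef_pos"]
    print("now",st["clock"],p0.round(1),st["eef_rot"].round(3),st["wrist_force"].round(1),st["finger_gap"])
    for p,yaw in L:
        R=Ro.from_euler('xyz',[np.pi,0,yaw])
        print(np.round(R0.inv().apply(p-p0)/1000,4).tolist(),(R0.inv()*R).as_rotvec().round(3).tolist())
E
python3 - <<'E'
from h import *
rows([tgt(155,78,40,150),tgt(155,78,40,56)])
print("cup/post/vise",ray("side",430,265,0),ray("side",378,215,0),ray("side",365,320,60))
E
```

```text
now 0.15 [207.4 509.2 205. ] [-3.141 -0.     2.755] [ 0.2 -0.7 -0.4] 94.10849875236475
[-0.3256, -0.2385, 0.0552] [-0.001, -0.0, 0.05]
[-0.3256, -0.2385, 0.1492] [-0.001, -0.0, 0.05]
cup/post/vise [739.11073577 -36.11942927   0.        ] [739.41212137 108.31212579   0.        ] [530.69193559 -95.35159146  60.        ]
```

```bash
python3 -m pendant '[{"claw":0,"delta_pos":[-0.055,-0.040,0.005],"rotation":[0,0,0.02]},{"claw":0,"delta_pos":[-0.105,-0.077,0.01],"rotation":[0,0,0.04]},{"claw":0,"delta_pos":[-0.155,-0.113,0.02],"rotation":[0,0,0.05]},{"claw":0,"delta_pos":[-0.205,-0.15,0.03],"rotation":[0,0,0.05]},{"claw":0,"delta_pos":[-0.255,-0.187,0.04],"rotation":[0,0,0.05]},{"claw":0,"delta_pos":[-0.295,-0.216,0.05],"rotation":[0,0,0.05]},{"claw":0,"delta_pos":[-0.3256,-0.2385,0.055],"rotation":[0,0,0.05]},{"claw":0,"delta_pos":[-0.3256,-0.2385,0.055],"rotation":[0,0,0.05]},{"claw":0,"delta_pos":[-0.3256,-0.2385,0.055],"rotation":[0,0,0.05]}]'
python3 - <<'E'
from h import *
import cv2
rows([tgt(155,78,40,56)])
for n in ["side","scene"]:
    im=manip.camera(n)[:,:,::-1]; x,y=(150,120) if n=="side" else (170,130)
    cv2.imwrite(f"pics/{n}1.png",cv2.resize(im[y:y+190,x:x+220],(694,600),interpolation=cv2.INTER_CUBIC))
E
```

```text
clock: 1.27
eef_pos: [418.7, 165.8, 150.2]
eef_rot: [-3.141, -0.0, 2.705]
wrist_force: [0.5, 0.1, 0.1]
finger_gap: 7.4
now 1.275 [418.7 165.8 150.2] [-3.141 -0.     2.705] [0.5 0.1 0.1] 7.419923761433927
[-0.0004, -0.0002, 0.0942] [-0.001, -0.0, -0.001]
```

View pics/side1.png

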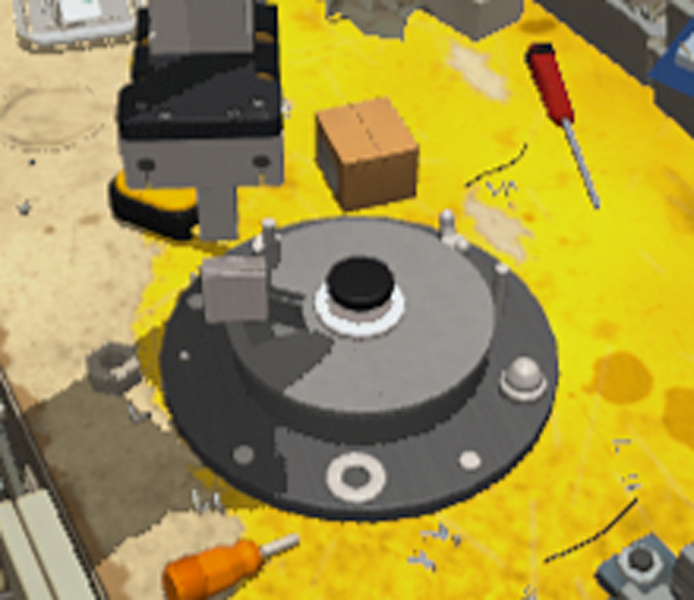

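View pics/scene1.png

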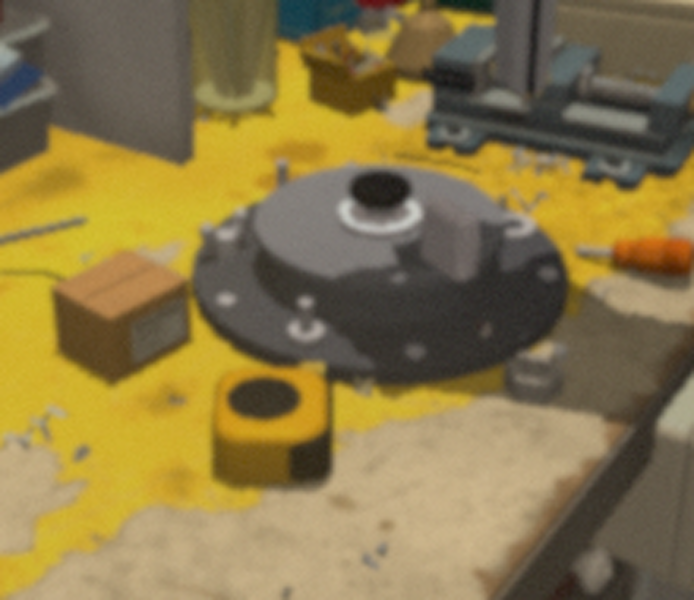

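Run:
```python
from h import *
p=manip.read_state()["eef_pos"]
u,v=proj("side",p);print(u,v,(u-150)*3.155,(v-120)*3.155)
u,v=proj("scene",p);print(u,v,(u-170)*3.155,(v-130)*3.155)
```

```text
218.674998013438 192.19388730444948 216.66961873239688 227.7717144455381
333.71797572702275 159.62734576570455 516.5302134187567 93.47427589079784
```

Both views put the fingertips where the state says: side zoom (217,235), scene zoom (520,97). The tab stands between them and the path I planned, so I'll go down behind it.

```bash
python3 -m pendant '[{"claw":0,"delta_pos":[0,0,0.045],"rotation":[0,0,0]},{"claw":0,"delta_pos":[0,0,0.085],"rotation":[0,0,0]},{"claw":0,"delta_pos":[0,0,0.094],"rotation":[0,0,0]},{"claw":0,"delta_pos":[0,0,0.094],"rotation":[0,0,0]}]'
python3 - <<'E'
from h import *
import cv2
rows([tgt(155,78,30,56)]+[tgt(155,78,21,56)]+[tgt(t,78,21,56) for t in range(150,110,-5)])
for n in ["side","scene"]:
    im=manip.camera(n)[:,:,::-1]; x,y=(150,120) if n=="side" else (170,130)
    cv2.imwrite(f"pics/{n}2.png",cv2.resize(im[y:y+190,x:x+220],(694,600),interpolation=cv2.INTER_CUBIC))
E
```

```text
clock: 1.88
eef_pos: [418.7, 166.7, 57.0]
eef_rot: [-3.141, 0.0, 2.707]
wrist_force: [-0.2, -0.4, 0.4]
finger_gap: 0.8
now 1.875 [418.7 166.7  57. ] [-3.141  0.     2.707] [-0.2 -0.4  0.4] 0.7563137631183453
[-0.0008, 0.009, 0.001] [-0.001, 0.0, 0.001]
[-0.0008, 0.018, 0.0009] [-0.001, 0.0, 0.001]
[0.0008, 0.0248, 0.0009] [-0.001, 0.0, 0.089]
[0.0017, 0.0318, 0.0009] [-0.001, 0.0, 0.176]
[0.002, 0.0389, 0.0009] [-0.001, 0.0, 0.263]
[0.0017, 0.0459, 0.0009] [-0.001, 0.0, 0.351]
[0.0007, 0.0529, 0.0009] [-0.001, 0.0, 0.438]
[-0.0008, 0.0598, 0.0009] [-0.001, 0.0, 0.525]
[-0.0029, 0.0665, 0.0009] [-0.001, 0.0, 0.612]
[-0.0056, 0.073, 0.0009] [-0.001, 0.0, 0.7]
```

View pics/side2.png

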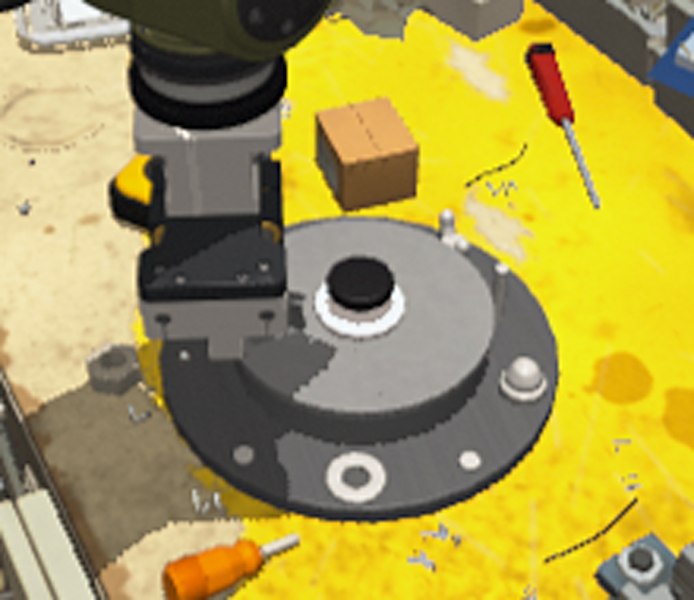

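View pics/scene2.png

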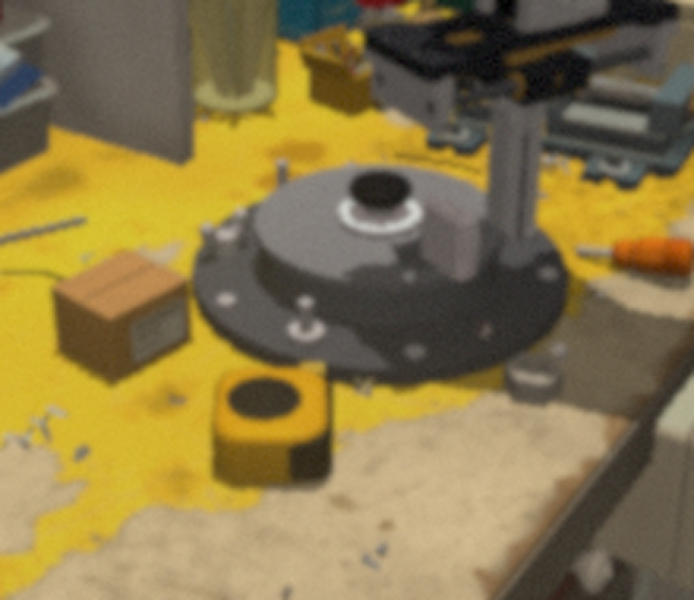

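The scene view shows the closed fingers at zoom (515,230), just behind the tab at (450,240), with a gap between them. Now I'll push round the arc.

```bash
python3 -m pendant '[{"claw":0,"delta_pos":[-0.001,0.009,0.001],"rotation":[0,0,0]},{"claw":0,"delta_pos":[-0.001,0.018,0.001],"rotation":[0,0,0]},{"claw":0,"delta_pos":[0.001,0.025,0.001],"rotation":[0,0,0.09]},{"claw":0,"delta_pos":[0.002,0.032,0.001],"rotation":[0,0,0.175]},{"claw":0,"delta_pos":[0.002,0.039,0.001],"rotation":[0,0,0.26]},{"claw":0,"delta_pos":[0.002,0.046,0.001],"rotation":[0,0,0.35]},{"claw":0,"delta_pos":[0.001,0.053,0.001],"rotation":[0,0,0.44]},{"claw":0,"delta_pos":[-0.001,0.060,0.001],"rotation":[0,0,0.525]},{"claw":0,"delta_pos":[-0.003,0.0665,0.001],"rotation":[0,0,0.61]},{"claw":0,"delta_pos":[-0.0055,0.073,0.001],"rotation":[0,0,0.7]}]'
python3 - <<'E'
from h import *
import cv2
rows([tgt(t,78,21,56) for t in range(110,60,-5)])
for n in ["side","scene"]:
    im=manip.camera(n)[:,:,::-1]; x,y=(150,120) if n=="side" else (170,130)
    cv2.imwrite(f"pics/{n}3.png",cv2.resize(im[y:y+190,x:x+220],(694,600),interpolation=cv2.INTER_CUBIC))
E
```

```text
clock: 3.22
eef_pos: [455.0, 231.3, 56.9]
eef_rot: [3.141, 0.001, 2.004]
wrist_force: [-1.4, -0.7, 0.6]
finger_gap: 0.7
now 3.225 [455.  231.3  56.9] [3.141e+00 1.000e-03 2.004e+00] [-1.4 -0.7  0.6] 0.6997433274774522
[0.0011, 0.0061, 0.0009] [0.001, 0.001, 0.084]
[0.002, 0.0131, 0.0009] [0.001, 0.0, 0.171]
[0.0024, 0.0201, 0.0009] [0.001, 0.0, 0.259]
[0.0021, 0.0272, 0.0009] [0.001, 0.0, 0.346]
[0.0012, 0.0342, 0.0009] [0.001, 0.0, 0.433]
[-0.0003, 0.0411, 0.0009] [0.001, 0.0, 0.52]
[-0.0024, 0.0478, 0.0009] [0.001, 0.0, 0.608]
[-0.005, 0.0543, 0.0009] [0.001, 0.0, 0.695]
[-0.0083, 0.0606, 0.0009] [0.001, 0.0, 0.782]
[-0.012, 0.0665, 0.0009] [0.001, 0.0, 0.869]
```

View pics/side3.png

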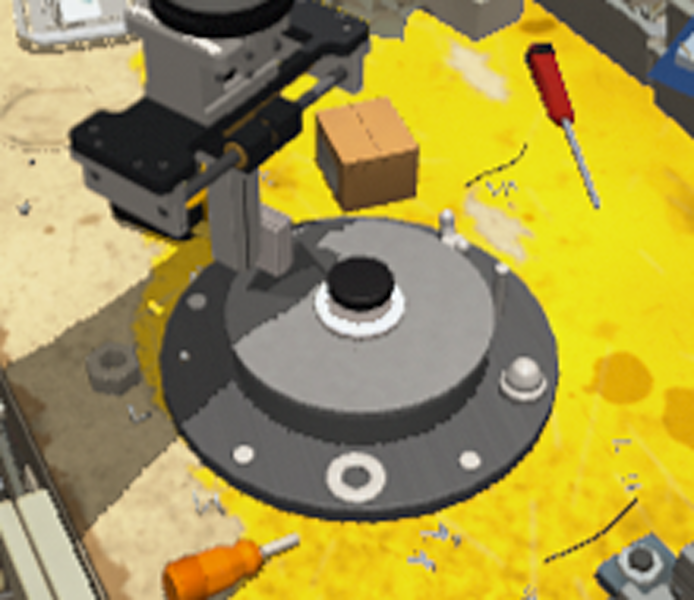

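View pics/scene3.png

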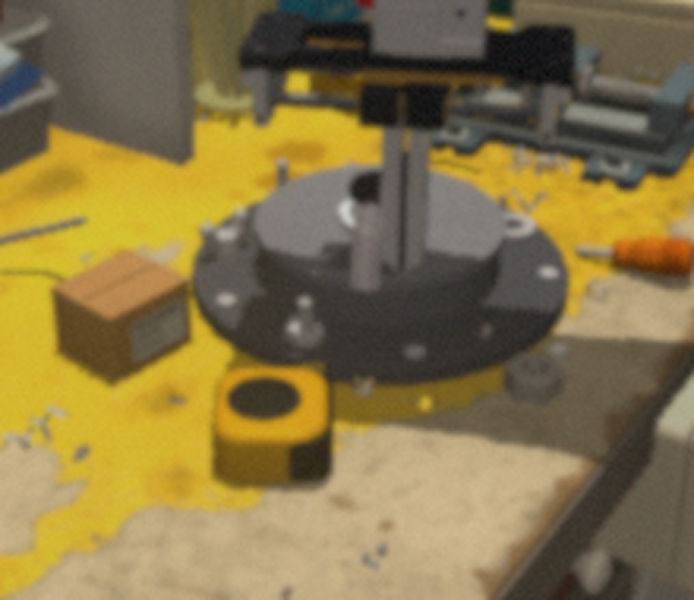

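The fingers are flat against the tab at scene zoom (385,250), and it's following. I'll carry on.

```bash
python3 -m pendant '[{"claw":0,"delta_pos":[0.001,0.006,0.001],"rotation":[0,0,0.085]},{"claw":0,"delta_pos":[0.002,0.013,0.001],"rotation":[0,0,0.17]},{"claw":0,"delta_pos":[0.0024,0.020,0.001],"rotation":[0,0,0.26]},{"claw":0,"delta_pos":[0.002,0.027,0.001],"rotation":[0,0,0.345]},{"claw":0,"delta_pos":[0.001,0.034,0.001],"rotation":[0,0,0.433]},{"claw":0,"delta_pos":[0,0.041,0.001],"rotation":[0,0,0.52]},{"claw":0,"delta_pos":[-0.0025,0.048,0.001],"rotation":[0,0,0.61]},{"claw":0,"delta_pos":[-0.005,0.0545,0.001],"rotation":[0,0,0.695]},{"claw":0,"delta_pos":[-0.008,0.0605,0.001],"rotation":[0,0,0.78]},{"claw":0,"delta_pos":[-0.012,0.0665,0.001],"rotation":[0,0,0.87]}]'
python3 - <<'E'
from h import *
import cv2
rows([tgt(t,78,21,56) for t in range(60,20,-5)])
for n in ["side","scene"]:
    im=manip.camera(n)[:,:,::-1]; x,y=(150,120) if n=="side" else (170,130)
    cv2.imwrite(f"pics/{n}4.png",cv2.resize(im[y:y+190,x:x+220],(694,600),interpolation=cv2.INTER_CUBIC))
E
```

```text
clock: 4.58
eef_pos: [520.6, 248.7, 56.0]
eef_rot: [3.14, -0.001, 1.135]
wrist_force: [-2.8, 1.0, -0.7]
finger_gap: 0.0
now 4.575 [520.6 248.7  56. ] [ 3.140e+00 -1.000e-03  1.135e+00] [-2.8  1.  -0.7] 0.01628183883471847
[0.001, 0.0069, 0.0] [0.001, -0.001, 0.088]
[0.002, 0.0139, 0.0] [0.001, -0.001, 0.176]
[0.0023, 0.021, 0.0] [0.001, -0.001, 0.263]
[0.002, 0.028, 0.0] [0.001, -0.001, 0.35]
[0.001, 0.035, 0.0001] [0.001, -0.001, 0.437]
[-0.0005, 0.0419, 0.0001] [0.001, -0.001, 0.525]
[-0.0026, 0.0486, 0.0001] [0.001, -0.001, 0.612]
[-0.0053, 0.0551, 0.0001] [0.001, -0.001, 0.699]
```

View pics/side4.png

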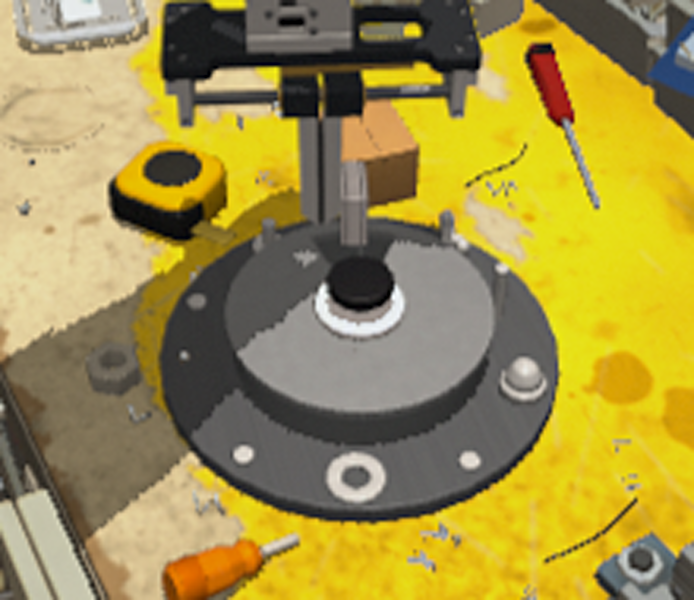

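View pics/scene4.png

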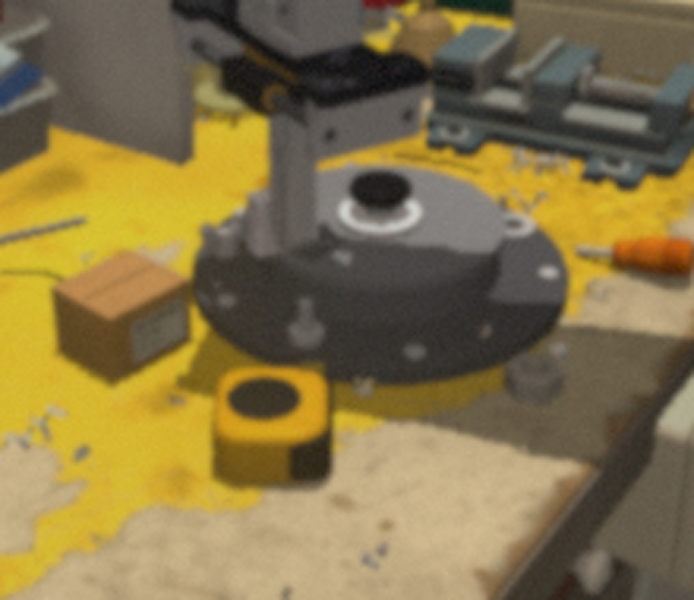

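Run:
```python
from h import *
for u,v in [(354,167),(354,158),(354,175)]:
    p=ray("side",150+u/3.155,120+v/3.155,86);d=p[:2]-C;print(p,np.hypot(*d),np.degrees(np.arctan2(d[1],d[0])))
```

```text
[543.76169928 245.02428379  86.        ] 84.93427181711168 63.97825821044724
[547.99553294 252.80871478  86.        ] 93.78781986612493 63.74029932563944
[540.05311446 238.20558828  86.        ] 77.18055643718591 64.23154646487254
```

The tab's at about 64° when the commanded angle is 65°, which is close. The wing nut is at about 24.4°. I'll push to a commanded 29° first.

```bash
python3 -m pendant '[{"claw":0,"delta_pos":[0.001,0.007,0],"rotation":[0,0,0.09]},{"claw":0,"delta_pos":[0.002,0.014,0],"rotation":[0,0,0.175]},{"claw":0,"delta_pos":[0.0023,0.021,0],"rotation":[0,0,0.263]},{"claw":0,"delta_pos":[0.002,0.028,0],"rotation":[0,0,0.35]},{"claw":0,"delta_pos":[0.001,0.035,0],"rotation":[0,0,0.437]},{"claw":0,"delta_pos":[-0.0005,0.042,0],"rotation":[0,0,0.525]},{"claw":0,"delta_pos":[-0.0026,0.0486,0],"rotation":[0,0,0.61]},{"claw":0,"delta_pos":[-0.0026,0.0486,0],"rotation":[0,0,0.61]}]'
python3 - <<'E'
from h import *
import cv2
rows([tgt(t,78,21,56) for t in (28,27,26,25,24)])
for n in ["side","scene"]:
    im=manip.camera(n)[:,:,::-1]; x,y=(190,140) if n=="side" else (210,160)
    cv2.imwrite(f"pics/{n}5.png",cv2.resize(im[y:y+120,x:x+140],(700,600),interpolation=cv2.INTER_CUBIC))
E
```

```text
clock: 5.68
eef_pos: [564.0, 225.6, 56.2]
eef_rot: [3.141, -0.002, 0.529]
wrist_force: [-0.1, 0.1, -0.1]
finger_gap: 0.2
now 5.675 [564.  225.6  56.2] [ 3.141e+00 -2.000e-03  5.290e-01] [-0.1  0.1 -0.1] 0.19686099299354898
[0.0004, 0.0023, 0.0002] [0.001, -0.002, 0.041]
[0.0007, 0.0037, 0.0002] [0.001, -0.002, 0.058]
[0.0009, 0.005, 0.0002] [0.001, -0.002, 0.076]
[0.0012, 0.0064, 0.0002] [0.001, -0.002, 0.093]
[0.0014, 0.0078, 0.0002] [0.001, -0.002, 0.111]
```

View pics/side5.png

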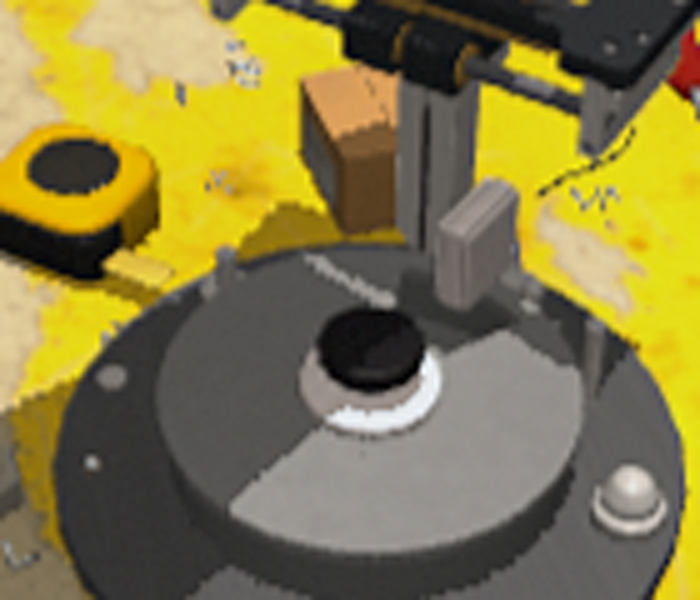

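View pics/scene5.png

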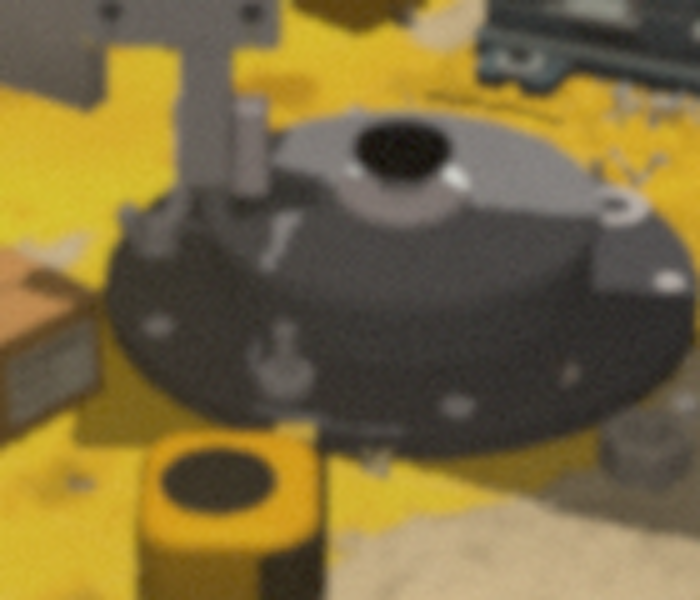

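Run:
```python
from h import *
Q=np.array([ray("side",190+u/5,140+v/5,86)[:2] for u,v in [(440,224),(464,238),(515,190),(489,178)]])
print(Q.round(1)); c=Q.mean(0)
for p in [c,(Q[2]+Q[3])/2,(Q[0]+Q[1])/2]:
    d=p-C;print(p,np.hypot(*d),np.degrees(np.arctan2(d[1],d[0])))
for a in (Q[3]-Q[0],Q[2]-Q[1]): print(np.hypot(*a),np.degrees(np.arctan2(a[1],a[0])))
```

```text
[[553.4 200. ]
 [557.4 188.8]
 [589.2 203.9]
 [584.  214.8]]
[570.98595363 201.85890368] 72.51173083037594 27.212386625816603
[586.57464173 209.31171161] 89.78451630051919 26.89290177512688
[555.39726552 194.40609575] 55.242609770447906 27.73164226778768
33.96435123715888 25.76996935989252
35.15070836857415 25.34145217490144
```

```bash
python3 -m pendant '[{"claw":0,"delta_pos":[0.0005,0.002,0],"rotation":[0,0,0.04]},{"claw":0,"delta_pos":[0.0007,0.004,0],"rotation":[0,0,0.06]},{"claw":0,"delta_pos":[0.001,0.0057,0],"rotation":[0,0,0.085]},{"claw":0,"delta_pos":[0.001,0.0057,0],"rotation":[0,0,0.085]},{"claw":0,"delta_pos":[0.001,-0.01,0],"rotation":[0,0,0.085]},{"claw":0,"delta_pos":[0.001,-0.02,0],"rotation":[0,0,0.085]},{"claw":0,"delta_pos":[0.001,-0.03,-0.01],"rotation":[0,0,0.085]},{"claw":0,"delta_pos":[0.001,-0.03,-0.06],"rotation":[0,0,0.085]},{"claw":0,"delta_pos":[0.001,-0.03,-0.11],"rotation":[0,0,0.085]},{"claw":0,"delta_pos":[0.001,-0.03,-0.11],"rotation":[0,0,0.085]}]'
python3 - <<'E'
from h import *
import cv2
rows([(np.r_[C,130],0.45),(np.r_[C,80],0.45)])
for n in ["side","scene"]:
    im=manip.camera(n)[:,:,::-1]; x,y=(190,140) if n=="side" else (210,160)
    cv2.imwrite(f"pics/{n}6.png",cv2.resize(im[y:y+120,x:x+140],(700,600),interpolation=cv2.INTER_CUBIC))
E
```

```text
clock: 7.02
eef_pos: [550.6, 253.3, 171.2]
eef_rot: [3.14, -0.01, 0.446]
wrist_force: [0.2, 0.3, -1.2]
finger_gap: 0.5
now 7.025 [550.6 253.3 171.2] [ 3.14  -0.01   0.446] [ 0.2  0.3 -1.2] 0.45924892521125704
[-0.0767, 0.0573, 0.0405] [0.002, -0.01, -0.004]
[-0.0772, 0.0572, 0.0905] [0.002, -0.01, -0.004]
```

View pics/side6.png

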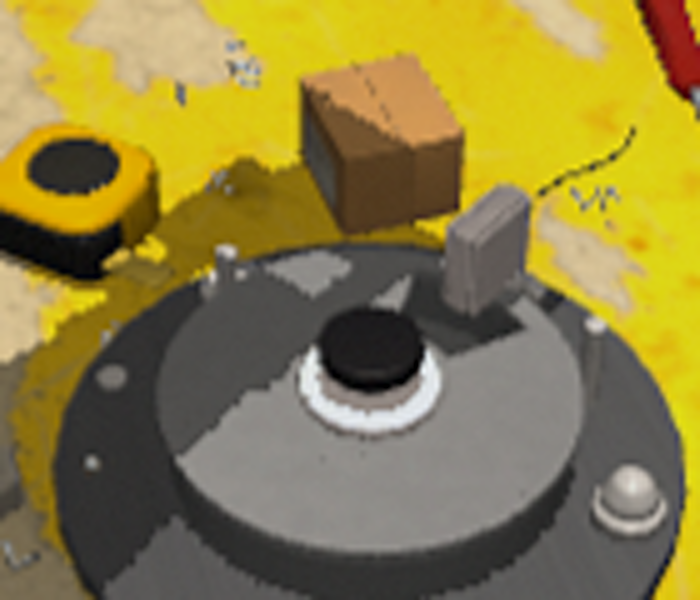

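View pics/scene6.png

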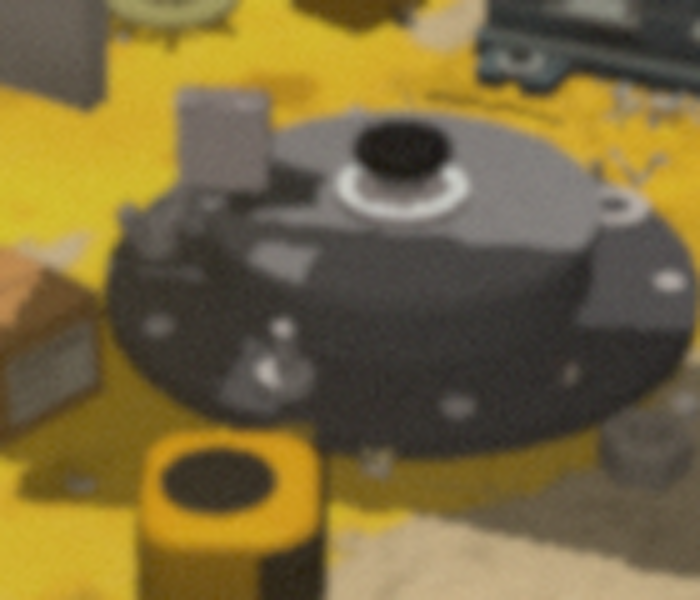

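Run:
```python
from h import *
Q=np.array([ray("side",190+u/5,140+v/5,86)[:2] for u,v in [(450,230),(474,246),(527,198),(502,185)]])
print(Q.round(1)); c=Q.mean(0)
for p in [c,(Q[2]+Q[3])/2,(Q[0]+Q[1])/2]:
    d=p-C;print(p,np.hypot(*d),np.degrees(np.arctan2(d[1],d[0])))
for a in (Q[3]-Q[0],Q[2]-Q[1]): print(np.hypot(*a),np.degrees(np.arctan2(a[1],a[0])))
t=np.radians(22.5)
b=ray("side",190+371/5,140+340/5,72);print(b)
# wing nut base in scene z=14, ear tips
for u,v in [(160,240),(130,215),(182,195)]: print(ray("scene",210+u/5,160+v/5,14 if v==240 else 40))
```

```text
[[555.  195.2]
 [558.4 183.2]
 [590.7 197.7]
 [586.3 208.8]]
[572.60847867 196.20888827] 71.60356056566657 22.593044483480597
[588.50468417 203.21467427] 88.97207969942814 22.825574252354915
[556.71227317 189.20310226] 54.236976124179364 22.21159340256506
34.053912684452285 23.437322509566723
35.43346858856629 24.11733337497911
[506.94262757 169.2451014   72.        ]
[600.88007825 207.83357421  14.        ]
[594.74485516 234.94739648  40.        ]
[587.30997623 209.51798542  40.        ]
```

The tab's at about 23°, against about 24.5° for the wing nut, so it's within tolerance. The button is still up and the tab stands alone. Next I'll move over the button.

```bash
python3 -m pendant '[{"claw":0,"delta_pos":[-0.04,0.03,0],"rotation":[0,0,0]},{"claw":0,"delta_pos":[-0.077,0.057,0],"rotation":[0,-0.01,0]},{"claw":0,"delta_pos":[-0.077,0.057,0.04],"rotation":[0,-0.01,0]},{"claw":0,"delta_pos":[-0.077,0.057,0.08],"rotation":[0,-0.01,0]},{"claw":0,"delta_pos":[-0.077,0.057,0.09],"rotation":[0,-0.01,0]},{"claw":0,"delta_pos":[-0.077,0.057,0.09],"rotation":[0,-0.01,0]}]'
python3 - <<'E'
from h import *
rows([(np.r_[C,z],0.45) for z in (72,68,64)])
E
```

```text
clock: 7.88
eef_pos: [504.3, 168.1, 76.2]
eef_rot: [3.141, 0.008, 0.446]
wrist_force: [-0.7, -0.7, 0.2]
finger_gap: 0.6
now 7.875 [504.3 168.1  76.2] [3.141 0.008 0.446] [-0.7 -0.7  0.2] 0.6245339777608964
[0.0023, 0.0004, 0.0042] [0.001, 0.008, -0.004]
[0.0023, 0.0004, 0.0082] [0.001, 0.008, -0.004]
[0.0024, 0.0004, 0.0122] [0.001, 0.008, -0.004]
```

```bash
python3 -m pendant '[{"claw":0,"delta_pos":[0.002,0,0.004],"rotation":[0,0.008,0]},{"claw":0,"delta_pos":[0.002,0,0.007],"rotation":[0,0.008,0]},{"claw":0,"delta_pos":[0.002,0,0.01],"rotation":[0,0.008,0]},{"claw":0,"delta_pos":[0.002,0,0.012],"rotation":[0,0.008,0]},{"claw":0,"delta_pos":[0.002,0,0.012],"rotation":[0,0.008,0]}]'
```

```text
clock: 8.5
eef_pos: [506.1, 168.9, 64.3]
eef_rot: [3.141, 0.0, 0.446]
wrist_force: [1.2, 0.4, 1.9]
finger_gap: 0.7
```

```bash
python3 -m pendant '[{"claw":0,"delta_pos":[0,0,0.001],"rotation":[0,0,0]},{"claw":0,"delta_pos":[0,0,0.002],"rotation":[0,0,0]},{"claw":0,"delta_pos":[0,0,0.002],"rotation":[0,0,0]}]'
```

```text
clock: 8.88
eef_pos: [506.3, 168.9, 64.0]
eef_rot: [3.14, -0.001, 0.446]
wrist_force: [-8.2, -1.7, 23.2]
finger_gap: 0.5
```

The tool met the hard stop at z = 64.0, with the force rising to 23 N. I'll retreat straight up.

```bash
python3 -m pendant '[{"claw":0,"delta_pos":[0,0,-0.01],"rotation":[0,0,0]},{"claw":0,"delta_pos":[0,0,-0.06],"rotation":[0,0,0]},{"claw":0,"delta_pos":[0,0,-0.11],"rotation":[0,0,0]},{"claw":0,"delta_pos":[-0.05,0,-0.15],"rotation":[0,0,0]},{"claw":0,"delta_pos":[-0.1,0,-0.16],"rotation":[0,0,0]},{"claw":0,"delta_pos":[-0.15,0,-0.16],"rotation":[0,0,0]},{"claw":0,"delta_pos":[-0.15,0,-0.16],"rotation":[0,0,0]}]'
python3 - <<'E'
from h import *
import cv2
for n in ["side","scene"]:
    im=manip.camera(n)[:,:,::-1]; x,y=(190,140) if n=="side" else (210,160)
    cv2.imwrite(f"pics/{n}7.png",cv2.resize(im[y:y+120,x:x+140],(700,600),interpolation=cv2.INTER_CUBIC))
E
```

```text
clock: 9.75
eef_pos: [368.9, 103.6, 224.4]
eef_rot: [3.14, -0.001, 0.445]
wrist_force: [0.2, -0.0, -0.8]
finger_gap: 0.4
```

View pics/side7.png

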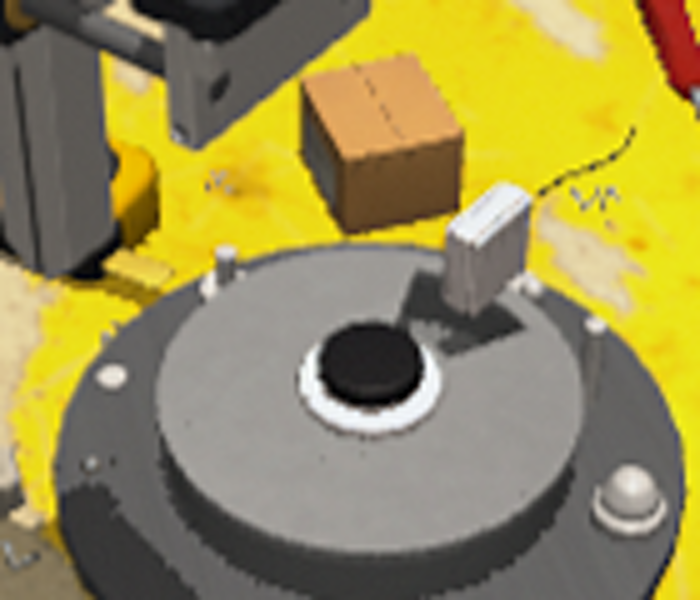

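View pics/scene7.png

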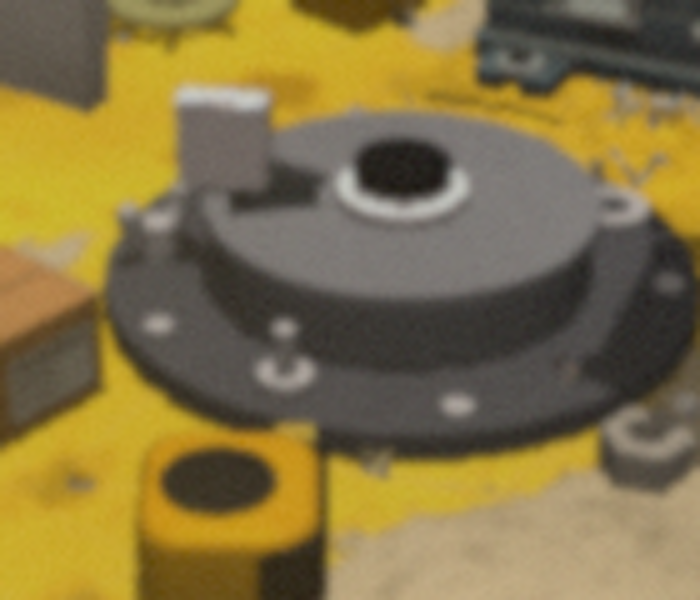

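The button sits lower, at side zoom (371,358) where it was (371,340). The tab hasn't moved, at (488,215), next to the two-eared wing nut at (530,285), and the arm is clear. I'll hand in.

```bash
python3 -c "
from cell import manip
print(manip.sign_off())"
```

```text
the job is handed in; nothing more can be done
None
```

The cover's tab now points at the wing nut and the lock button is right down. I handed the job in at about 9.8 s, and no verdict was reported.

- **Push:** I pushed the tab about 130° clockwise with the closed fingers against one face only, so it was never pinched. The fingers then backed off and lifted clear.
- **Tab angle:** measured between 22.6° and 24.1° in the side view, against about 24.5° for the wing nut. That is about 2° off at most, and about 8° is allowed. The tab looked unmoved after the press.
- **Lock button:** the fingers stopped hard at z = 64.0 mm with 23 N, which is the full 8 mm of travel. The last pictures show the cap sitting lower.
- **Loose things:** the tape measure, carton and hexagon nut look undisturbed in the last views. The stubby screwdriver was outside that final crop, but the arm never went near it.
- **Disagreement:** by rough ray casts, the scene camera put the button about 12 mm away from where the side camera did. I used the side view's positions, because they matched the given 102, 90 and 73 mm radii. Measured from its own button position, the scene camera put the wing nut at about 22°.

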